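# Open a paper trimmer's back gauge to its end stop

## Task

Open the paper trimmer's back gauge out fully: press and hold down the red lock plate on the gauge's grey carriage, push the carriage along its rail, away from the cutting head's side, until it meets the dark end stop at the left, keeping the plate down all the way, then let the plate spring up so that the gauge is locked there. Leave the cutting head and the things standing round the trimmer where they are.

Things in the scene. Friction and masses are not known exactly. Their poses are not given: they have to be found in the camera images.
- trimmer: Paper trimmer, fixed: pale board 340 x 350 mm, top 24 mm up; cutting rail along its right edge (y = -166 mm, brackets 68 mm high); aluminium gauge rail across its near edge (44 mm wide, top 34 mm up). Origin on the table under the gauge rail's centre line, 129 mm right of the stop face. x: away over the board; y: left along the gauge rail to the end stop; z up. Turned at most 23 degrees.
- stop_face (a point): Face of the dark end stop at the left end of the gauge rail, which the carriage meets; point in the middle of that face, 45 mm above the table, at trimmer x = 0, y = 129 mm. The stop is 50 x 22 mm in plan, its top 56 mm above the table.
- gauge (a joint): Travel of the back gauge along trimmer y, m: 0.005 to 0.105 at the start, 0.185 against the stop. Carriage: grey block 68 (x) by 58 mm (y), top 56 mm above the table; its dark grey fence, 36 mm high, reaches over the board to x = 189 mm. A clamp holds it (about 30 N or more to shift) unless the lock plate is down; then it slides against about 2 N. It cannot be lifted off.
- lock (a joint): How far the red lock plate is pressed into the carriage, m: about 0 up, 0.005 fully down. It moves straight down, needs about 7 N to start moving and 8 N to be fully down, and springs up when let go. Beyond 0.001 the clamp is free.
- lock_top (a point): Middle of the top face of the red lock plate, 44 (x) by 40 mm (y), 64 mm above the table when up, 59 mm when down (still 3 mm proud of the carriage). It rides on the carriage at trimmer x = 0, y = gauge travel - 85 mm. Two rounded ribs 2.7 mm high run along x at 17 mm either side in y, leaving 29 mm between them for a fingertip.
- ink: Ink bottle, 44 mm across and 58 mm high, loose, near the trimmer's near edge. Origin at the centre of its underside.
- stamp: Wooden hand stamp, 64 x 48 mm, 58 mm high with its turned handle, loose, near the trimmer's near edge. Origin at the centre of its underside.
- brush_jar: Glass jar with brushes, 72 mm across, jar 92 mm high, brushes up to 175 mm, loose, left or right of the trimmer. Origin at the centre of its underside.
- glue: White glue bottle with orange cap, 52 mm across, 135 mm high, loose, on the other side of the trimmer. Origin at the centre of its underside.
- cutter_head (a joint): Travel of the black cutting head (74 x 50 mm, orange knob, 95 mm high) away along the cutting rail, m: 0 parked at the near end (centre at trimmer x = 90 mm, y = -166 mm), as it starts and shall stay. It slides against about 3 N.

How it is judged:
On the way, in this order (a step that is already met when the one before it is completed fails the run):
1. the lock plate is pressed down while the gauge still stands well short of the stop (value of joint lock above 0.002 m and value of joint gauge below 0.13 m), for 0.1 s.
2. the gauge meets the end stop with the plate still held down (value of joint lock above 0.001 m and value of joint gauge above 0.182 m), for 0.05 s.
At the end, for the whole second after the job is handed in: The gauge's carriage stands within 3 mm of the end stop, at rest, with the lock plate sprung up to within 1 mm; the cutting head is within 10 mm and the ink bottle, stamp, brush jar and glue bottle are within 15 mm of where they stood (value of joint gauge above 0.182 m and value of joint lock below 0.001 m and velocity of joint gauge between -0.005 and 0.005 m/s and value of joint cutter_head below 0.01 m and distance of each of ink, stamp, brush_jar, glue from where it was at the start of the episode below 0.015 m); the robot touches nothing.
It fails at once if the lock plate comes up, or the gauge is forced with it up, more than 5 mm short of the stop (value of joint lock below 0.0008 m and distance of lock_top from where it was at the start of the episode above 0.015 m and value of joint gauge below 0.18 m).
It fails at once if the cutting head is moved more than 10 mm (value of joint cutter_head above 0.01 m).
It fails at once if the ink bottle, stamp, brush jar or glue bottle is lifted, carried or pushed more than 15 mm (distance of any of ink, stamp, brush_jar, glue from where it was at the start of the episode above 0.015 m).
It also fails if it takes over 35 s, if anything falls off the work surface, if the arm or the gripper's body presses on something with over 40 N, if the wrist force passes 120 N, or if a joint passes its speed limit or range.

## Robot

A 6-joint arm with a two-finger parallel gripper is mounted at the origin on the work surface. World frame = base frame: x ahead of the robot, y to its left, z up, the work surface at z = 0. Lengths are in m, angles in rad, forces in N, time in s.
With the tool pointing down it reaches from about 0.275 to 0.75 m from the base axis. Payload 10.2 kg.
Tool frame: the origin (TCP) lies at the centre of the arm's flange, where the gripper is bolted on; the fingertips stand 166 mm ahead of it and the grasp point (between the pads) lies 147 mm ahead of it; z points along the fingers, y is the line along which they close (so a half turn about z gives the same grasp; the last joint's range is limited). The gripper opens to 88 mm and grips with 3 to 60 N. Pads are 18 mm wide; open, the fingers measure 123 mm over their backs; the gripper's body (75 mm by 187 mm) begins 45 mm behind the grasp point.
Start: joints at [-1.484, 0.313, 1.498, -0, 1.331, -0.223], TCP at [0.16, -0.5, 0.405] pointing down, gripper open.
Joint ranges: [-2.94, 2.94], [-0.97, 2.17], [0.19, 2.56], [-1.23, 4.37], [0.02, 3.11], [-2.88, 2.88]. Speed limits (rad/s): [2.39, 2.39, 3.01, 3.14, 3.14, 3.14].

## Interface

Orientations are given as a unit quaternion [w, x, y, z].
In Python, from cell import robot gives the robot as it stands.
- The arm moves only by the shell command python3 -m pendant 'ROWS' [OPENING] [FORCE]. ROWS is JSON, a list of rows, each an object of numbers: "tx", "ty", "tz": the shift along the tool's x, y, z in units of 0.06 m (1.0 is 0.06 m); "roll": the turn about the tool's z in units of 4 degrees (1.0 is 4 degrees). In form: [{"tx": .., "ty": .., "tz": .., "roll": ..}, ...]. A call has 1 to 8 rows; each row shifts and turns the commanded pose from where the row before left it, along the tool's axes as they then stand; what a row does not reach is not made up. A row lasts 1/8 s, in which the tool goes at most 62.5 mm and 10.7 degrees, less where a joint would pass 70% of its speed; a pose out of reach is approached as far as the arm can. A call with a number of a shift or a turn outside -1 to 1 is refused whole. A call with a gripper value outside its range is refused whole. OPENING is the gripper command: -1 is fully open, 1 is shut, values between are in proportion, set as the call begins (- or left out, the last holds). The fingers move at their own pace and stop on an object; FORCE is the grip in N (left out, the last holds). Time passes only in rows, so rows that do not move let the fingers close. It gives the time, the measured TCP pose, the force, the opening and the grip force at its end, in the units of the state.
- robot.sense(): the state, without advancing time (a new reading comes with each control period).
- robot.get_image(name): name is "scene" or "top" or "wrist"; returns a dict with "frame" (480x640x3 uint8, red, green, blue), "fovy" (degrees; the focal length in pixels is half the picture's height over the tangent of half this angle, whatever the lens; pixels are square), "cx", "cy" (the principal point, pixels), "k1" (the pictures are not rectified: a ray, as slopes to the right and down, at radius r is drawn at 1 + k1 r^2 times it, then the intrinsics apply), "xyz" and "orientation" of the camera in the world. Camera axes: x right, y down, z forward; pixel columns grow to the right and rows downward; lengths in m; the calibration is good to about 2 mm. A picture is of the moment at which its call begins. There is no depth.
- robot.finish_job(): hands the job in; it is judged then, once.
Trained networks look in the newest picture that a camera, given by its name, has taken for a name from the list of things; names that differ only in an ending like _2 or _b are one class to them, and where a whole thing is asked for, a point or a joint stands for the part that bears it (a point fixed in the world has none). Each returns a list of dicts, best first, with "confidence" (0 to 1); they miss things now and then, are a little off and sometimes report something else, mostly with a low value. They report only what shows in the picture. A call takes as long as a camera call.
- robot.search_frame(camera, target): "centre" ([x, y, z] in m, in world coordinates, good to about 4 mm: the middle of the surface that is visible of it).
- robot.trace(camera, target): "pixels" (480x640 bool, what is visible of it).
- robot.mark_of(camera, target): "centre" ([x, y, z] in m, in world coordinates, good to about 4 mm: a listed point, or the origin of a listed thing).
The state is a dict: "t": time; "qpos": joint angles; "dq": joint speeds; "joint_efforts": joint torques, N m; "tool_pos": TCP position; "eef_rot": TCP orientation; "contact_force": force on the tool from outside, world axes, zero at the start; "wrist_torque": the same for the moment, N m; "width": finger opening in m; "finger_force": force on a finger pad.
Only numpy, scipy, OpenCV 4.12 (cv2) and the standard library are available. Lean on these libraries where they do the work, as an engineer would, in place of code of your own. Each camera call takes 0.05 s, during which the arm holds its last target. There are 200 camera calls.

## Working session

There is one attempt and no reset: what is moved stays moved. The work goes in short steps, Python scripts to look and compute and a shell command to move; the robot and the scene stay as the last step left them, time stands still between calls to the robot, and variables do not carry over. Pictures are saved under pics/ and viewed, at most 10 in all, crops included, and the job is handed in when it is done.

```bash
mkdir -p pics; cat > h.py <<'E'
from cell import robot
import numpy as np, cv2
from scipy.spatial.transform import Rotation as R
def rot(q): return R.from_quat([q[1],q[2],q[3],q[0]])
E
python3 - <<'E'
from h import *
s=robot.sense(); print(s)
for c in ("scene","top"):
    im=robot.get_image(c); cv2.imwrite(f"pics/{c}0.png",im["frame"][:,:,::-1])
    print({k:v for k,v in im.items() if k!="frame"})
    for n in ("trimmer","stop_face","lock_top","ink","stamp","brush_jar","glue"):
        print(c,n,[(np.round(d["centre"],4).tolist(),round(d["confidence"],2)) for d in robot.mark_of(c,n)][:2])
    for n in ("cutter_head","gauge"): print(c,n,[(np.round(d["centre"],4).tolist(),round(d["confidence"],2)) for d in robot.search_frame(c,n)][:2])
E
```

```text
{'t': 0.0, 'qpos': array([-1.48438577e+00,  3.13462849e-01,  1.49840847e+00,  1.63142604e-06,
        1.33099889e+00, -2.23394993e-01]), 'dq': array([-0.00017138, -0.00063973,  0.00051001, -0.00092356,  0.00336209,
       -0.0006493 ]), 'joint_efforts': array([-1.21037399e-03, -4.02213871e+01, -2.52273649e+01,  6.94118324e-02,
        3.52326350e-02, -9.48348975e-05]), 'tool_pos': array([ 0.160047  , -0.49997907,  0.40416513]), 'eef_rot': array([-6.37227321e-04,  9.88026364e-01,  1.54283813e-01,  4.45076019e-05]), 'contact_force': array([-0.45799177, -0.44109817, -0.41946325]), 'wrist_torque': array([ 0.00503163,  0.00248831, -0.01643575]), 'finger_force': 0.0, 'width': 0.08818841155243713}
{'fovy': 47.3031744659949, 'cx': 323.70577919914416, 'cy': 241.72178070259514, 'k1': 0.03823413766088191, 'xyz': array([ 0.92158537, -0.476675  ,  0.90276465]), 'orientation': array([-0.3070863 ,  0.90183159,  0.28973168, -0.09194208])}
scene trimmer [([0.5751, 0.0044, -0.0006], 0.7)]
scene stop_face [([0.5861, 0.1339, 0.0439], 0.74)]
scene lock_top [([0.5693, -0.0503, 0.0654], 0.6)]
scene ink [([
[... 342 characters left out ...]
0.69), ([0.4609, -0.096, 0.0507], 0.45)]
{'fovy': 47.15564826281618, 'cx': 318.82909934618084, 'cy': 234.81847276795415, 'k1': -0.04959874246324087, 'xyz': array([0.38236978, 0.05670504, 1.20732165]), 'orientation': array([ 0.05915064, -0.69718534,  0.71129138, -0.06706993])}
top trimmer [([0.5721, 0.0103, -0.0003], 0.65)]
top stop_face [([0.585, 0.1349, 0.042], 0.71)]
top lock_top [([0.5686, -0.0537, 0.065], 0.87)]
top ink [([0.4515, -0.0886, 0.0015], 0.73)]
top stamp [([0.4562, 0.0629, 0.0011], 0.65)]
top brush_jar [([0.6699, 0.2875, -0.0051], 0.7)]
top glue [([0.6684, -0.2989, -0.0034], 0.76)]
top cutter_head [([0.6516, -0.1597, 0.079], 0.85)]
top gauge [([0.5939, -0.0608, 0.0546], 0.59)]
```

View pics/top0.png

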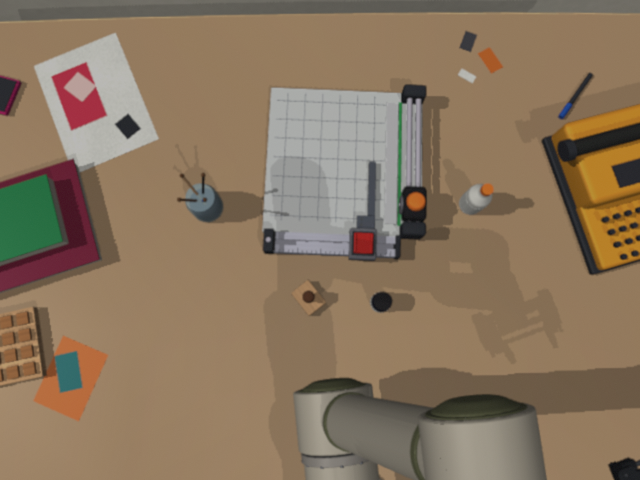

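View pics/scene0.png

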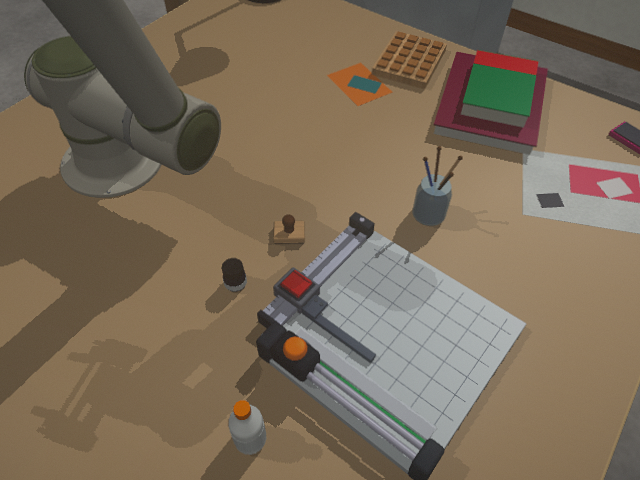

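The top view shows the red plate at (363,243), the stop at (268,240), the ink at (381,301) and the stamp at (308,297), which agrees with the networks. The scene view shows the same layout. The trimmer's yaw is about -5.2° and the gauge travel about 0.027. I'll shut the gripper and turn its closing axis along trimmer x (tool y from -72.2° to -5.2°, a roll of -16.75 units).

```bash
R8='x'
python3 -m pendant '[{"roll":-1},{"roll":-1},{"roll":-1},{"roll":-1},{"roll":-1},{"roll":-1},{"roll":-1},{"roll":-1}]' 1 20
python3 -m pendant '[{"roll":-1},{"roll":-1},{"roll":-1},{"roll":-1},{"roll":-1},{"roll":-1},{"roll":-1},{"roll":-1}]'
python3 -m pendant '[{"roll":-0.75},{}]'
cat >> h.py <<'E'
def go(target):
    s=robot.sense(); r=rot(s["eef_rot"])
    d=r.inv().apply(np.array(target)-s["tool_pos"])/0.06
    y=r.apply([0,1,0]); print("tool units",np.round(d,3),"yaw_y",np.round(np.degrees(np.arctan2(y[1],y[0])),2),"pos",np.round(s["tool_pos"],4),"F",np.round(s["contact_force"],2),"t",s["t"],"w",round(s["width"],4))
    return d
E
python3 -c "
from h import *
go([.569,-.052,.36])"
```

```text
tool units [ 8.768 -5.033  0.746] yaw_y -72.25 pos [ 0.16   -0.5     0.4047] F [-0.16 -0.19 -0.55] t 1.0 w 0.0879$[0]: bad value
$[0]: bad value
$[0]: bad value
```

The pendant refused these rows as "bad value". It probably wants all four keys in each row.

```bash
python3 -m pendant '[{"tx":0,"ty":0,"tz":0,"roll":-1},{"tx":0,"ty":0,"tz":0,"roll":-1},{"tx":0,"ty":0,"tz":0,"roll":-1},{"tx":0,"ty":0,"tz":0,"roll":-1},{"tx":0,"ty":0,"tz":0,"roll":-1},{"tx":0,"ty":0,"tz":0,"roll":-1},{"tx":0,"ty":0,"tz":0,"roll":-1},{"tx":0,"ty":0,"tz":0,"roll":-1}]' 1 20
python3 -c "
from h import *
go([.569,-.052,.36])"
```

```text
t: 2.0
tool_pos: [0.16, -0.5, 0.4047]
eef_rot: [-0.0, 0.907, 0.422, 0.0]
contact_force: [0.1, 0.1, 0.5]
width: 0.0101
finger_force: 0.0
tool units [10.102  0.4    0.746] yaw_y -40.12 pos [ 0.16   -0.5     0.4047] F [0.05 0.12 0.49] t 2.0 w 0.0101
```

```bash
python3 -m pendant '[{"tx":0,"ty":0,"tz":0,"roll":-1},{"tx":0,"ty":0,"tz":0,"roll":-1},{"tx":0,"ty":0,"tz":0,"roll":-1},{"tx":0,"ty":0,"tz":0,"roll":-1},{"tx":0,"ty":0,"tz":0,"roll":-1},{"tx":0,"ty":0,"tz":0,"roll":-1},{"tx":0,"ty":0,"tz":0,"roll":-1},{"tx":0,"ty":0,"tz":0,"roll":-1}]'
python3 -m pendant '[{"tx":0,"ty":0,"tz":0,"roll":-0.75},{"tx":0,"ty":0,"tz":0,"roll":0}]'
python3 -c "
from h import *
go([.569,-.052,.36])"
```

```text
t: 3.0
tool_pos: [0.16, -0.5, 0.4047]
eef_rot: [0.0, 0.755, 0.655, -0.0]
contact_force: [-0.1, 0.2, -0.9]
width: 0.0006
finger_force: 0.0
t: 3.25
tool_pos: [0.16, -0.5, 0.4047]
eef_rot: [0.0, 0.739, 0.674, -0.0]
contact_force: [0.4, 0.5, 0.2]
width: 0.0004
finger_force: 0.0
tool units [8.062 6.1   0.745] yaw_y -5.28 pos [ 0.16   -0.5     0.4047] F [0.39 0.48 0.19] t 3.25 w 0.0004
```

```bash
python3 -m pendant '[{"tx":0.67,"ty":0.51,"tz":0,"roll":0},{"tx":0.67,"ty":0.51,"tz":0,"roll":0},{"tx":0.67,"ty":0.51,"tz":0,"roll":0},{"tx":0.67,"ty":0.51,"tz":0,"roll":0},{"tx":0.67,"ty":0.51,"tz":0,"roll":0},{"tx":0.67,"ty":0.51,"tz":0,"roll":0},{"tx":0.67,"ty":0.51,"tz":0,"roll":0},{"tx":0.67,"ty":0.51,"tz":0,"roll":0}]'
python3 -m pendant '[{"tx":0.67,"ty":0.51,"tz":0,"roll":0},{"tx":0.67,"ty":0.51,"tz":0,"roll":0},{"tx":0.67,"ty":0.51,"tz":0.3,"roll":0},{"tx":0.67,"ty":0.51,"tz":0.45,"roll":0},{"tx":0,"ty":0,"tz":0,"roll":0},{"tx":0,"ty":0,"tz":0,"roll":0}]'
python3 - <<'E'
from h import *
go([.569,-.052,.36])
im=robot.get_image("wrist"); cv2.imwrite("pics/w1.png",im["frame"][:,:,::-1])
print({k:v for k,v in im.items() if k!="frame"})
f=240/np.tan(np.radians(im["fovy"]/2)); K=np.array([[f,0,im["cx"]],[0,f,im["cy"]],[0,0,1]])
for n in ("trimmer","stop_face","lock_top"):
    print(n,[(np.round(d["centre"],4).tolist(),round(d["confidence"],2)) for d in robot.mark_of("wrist",n)][:2])
for d in robot.trace("wrist","lock_top")[:1]:
    fr=im["frame"].astype(int); m=(fr[...,0]>90)&(fr[...,1]<70)&(fr[...,2]<70)
    m=m&cv2.dilate(d["pixels"].astype(np.uint8),np.ones((15,15))).astype(bool)
    v,u=np.nonzero(m); print(len(u),d["confidence"],u.min(),u.max(),v.min(),v.max())
    uv=cv2.undistortPoints(np.c_[u,v].astype(float)[:,None],K,np.array([im["k1"],0,0,0]))[:,0]
    ray=rot(im["orientation"]).apply(np.c_[uv,np.ones(len(uv))])
    P=im["xyz"]+ray*((0.064-im["xyz"][2])/ray[:,2])[:,None]
    (c,sz,a)=cv2.minAreaRect((P[:,:2]*1000).astype(np.float32)); print("rect mm",c,sz,a)
E
```

```text
t: 4.25
tool_pos: [0.4342, -0.2007, 0.4049]
eef_rot: [0.0, 0.739, 0.673, 0.0]
contact_force: [1.0, -0.4, -0.1]
width: 0.0004
finger_force: 0.0
t: 5.0
tool_pos: [0.5697, -0.0536, 0.3601]
eef_rot: [0.0, 0.739, 0.674, -0.0]
contact_force: [-0.6, 0.6, -0.6]
width: 0.0004
finger_force: 0.0
tool units [ 0.025 -0.014  0.001] yaw_y -5.29 pos [ 0.5697 -0.0536  0.3601] F [-0.57  0.63 -0.59] t 5.0 w 0.0004
{'fovy': 67.62756625893422, 'cx': 320.14435430609353, 'cy': 247.98985067403981, 'k1': -0.0680943735766643, 'xyz': array([0.57613986, 0.02156938, 0.34058508]), 'orientation': array([ 0.14653098,  0.98814766, -0.04529281, -0.00643725])}
trimmer [([0.5748, 0.0064, -0.0018], 0.67)]
stop_face []
lock_top []
2605 0.82 294 350 209 260
rect mm (571.0732421875, -51.519691467285156) (41.882083892822266, 44.448577880859375) 86.5565185546875
```

View pics/w1.png

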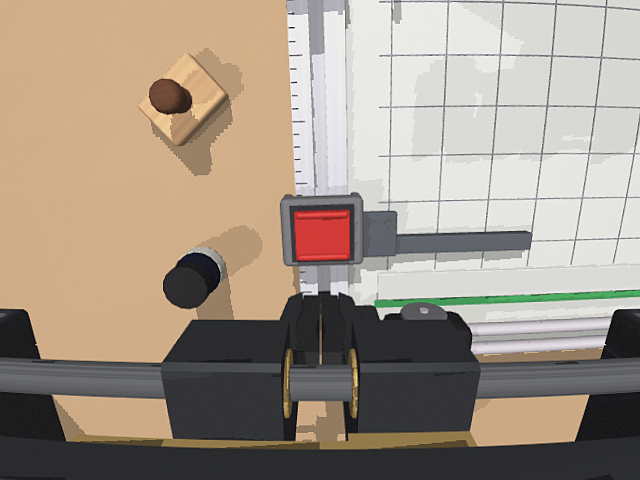

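The wrist view shows the red plate centred at (322,235), with ribs along x and the way clear. That puts the plate at about (0.5705, -0.052). Next I'll measure the rail direction and descend.

```bash
python3 -m pendant '[{"tx":0.02,"ty":0.01,"tz":0.6,"roll":0},{"tx":0,"ty":0,"tz":0.6,"roll":0},{"tx":0,"ty":0,"tz":0.6,"roll":0},{"tx":0,"ty":0,"tz":0.2,"roll":0},{"tx":0,"ty":0,"tz":0,"roll":0},{"tx":0,"ty":0,"tz":0,"roll":0}]'
python3 - <<'E'
from h import *
go([.5705,-.052,.23])
# rail near edge, from wrist picture w1 (dark->bright steps row by row)
xyz=np.array([0.57613986,0.02156938,0.34058508]);q=[0.14653098,0.98814766,-0.04529281,-0.00643725]
f=240/np.tan(np.radians(67.62756625893422/2)); K=np.array([[f,0,320.144],[0,f,247.99],[0,0,1]])
g=cv2.imread("pics/w1.png").astype(int)[...,0]
def proj(p,z):
    uv=cv2.undistortPoints(np.array(p,float)[:,None],K,np.array([-0.0680943735766643,0,0,0]))[:,0]
    ray=rot(q).apply(np.c_[uv,np.ones(len(uv))]); return xyz+ray*((z-xyz[2])/ray[:,2])[:,None]
p=[(275+np.argmax(np.diff(g[v,275:310])),v) for v in range(5,185,5)]
P=proj(p,0.034); y,x=P[:,1],P[:,0]
for _ in range(3):
    c=np.polyfit(y,x,1); r=x-np.polyval(c,y); k=abs(r)<max(2*np.median(abs(r)),.0005); x,y=x[k],y[k]
print("yaw",-np.degrees(np.arctan(c[0])),len(x),np.std(r))
im=robot.get_image("wrist"); cv2.imwrite("pics/w2.png",im["frame"][:,:,::-1])
E
```

```text
t: 6.0
tool_pos: [0.5709, -0.0523, 0.2413]
eef_rot: [0.001, 0.739, 0.674, 0.001]
contact_force: [0.2, -0.2, -0.2]
width: 0.0005
finger_force: 0.0
tool units [ 0.004 -0.008  0.188] yaw_y -5.26 pos [ 0.5709 -0.0523  0.2413] F [ 0.24 -0.21 -0.24] t 6.0 w 0.0005
yaw -3.449148931702041 32 0.00023597023608184332
```

View pics/w2.png

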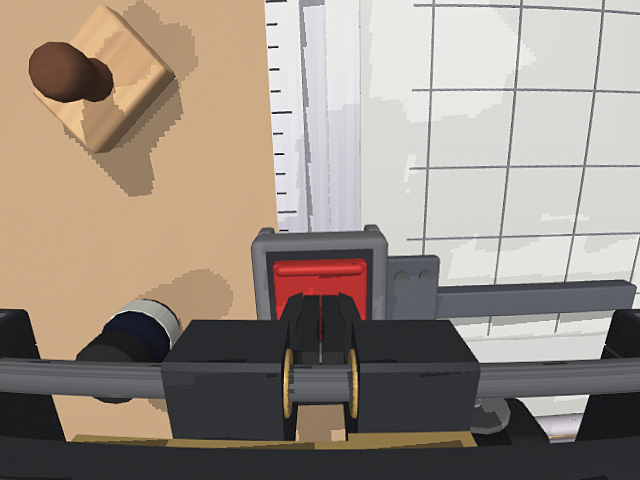

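The wrist view shows the tips centred behind the far rib (rib at row 268). The rail yaw is -3.45°, and the plate rectangle agrees. I'll trim the roll and press.

```bash
python3 -m pendant '[{"tx":0,"ty":0,"tz":0.1,"roll":-0.45},{"tx":0,"ty":0,"tz":0.07,"roll":0},{"tx":0,"ty":0,"tz":0.04,"roll":0},{"tx":0,"ty":0,"tz":0.04,"roll":0},{"tx":0,"ty":0,"tz":0,"roll":0}]'
python3 -c "
from h import *
go([.571,-.052,.225])"
```

```text
t: 6.68
tool_pos: [0.5706, -0.0521, 0.2254]
eef_rot: [0.0, 0.728, 0.686, 0.0]
contact_force: [-2.3, 1.0, 8.3]
width: 0.0002
finger_force: 4.0
tool units [0.002 0.006 0.006] yaw_y -3.45 pos [ 0.5706 -0.0521  0.2254] F [-2.3   0.96  8.29] t 6.675 w 0.0002
```

```bash
python3 -m pendant '[{"tx":0,"ty":0,"tz":0.02,"roll":0},{"tx":0,"ty":0,"tz":0,"roll":0}]'
```

```text
t: 6.92
tool_pos: [0.5706, -0.0521, 0.2253]
eef_rot: [0.0, 0.728, 0.686, 0.0]
contact_force: [-6.2, 1.9, 17.7]
width: 0.0003
finger_force: 8.9
```

The plate is fully down at 17.7 N. Now I'll push along tool x, which lies along trimmer y.

```bash
python3 -m pendant '[{"tx":0.05,"ty":0,"tz":0,"roll":0},{"tx":0.1,"ty":0,"tz":0,"roll":0},{"tx":0.1,"ty":0,"tz":0,"roll":0},{"tx":0.1,"ty":0,"tz":0,"roll":0},{"tx":0.05,"ty":0,"tz":0,"roll":0}]'
python3 -c "
from h import *
go([.571+.06*.158,-.052+.158,.225])
print([(np.round(d['centre'],4).tolist(),round(d['confidence'],2)) for c in ('top','scene') if robot.get_image(c) for d in robot.mark_of(c,'lock_top')[:1]])"
```

```text
t: 7.55
tool_pos: [0.5721, -0.0292, 0.2253]
eef_rot: [0.002, 0.728, 0.686, -0.001]
contact_force: [-7.2, -9.5, 16.4]
width: 0.0003
finger_force: 8.4
tool units [ 2.258  0.005 -0.003] yaw_y -3.43 pos [ 0.5721 -0.0292  0.2253] F [-7.22 -9.5  16.41] t 7.55 w 0.0003
[([0.5684, -0.0299, 0.0596], 0.63)]
```

```bash
python3 -m pendant '[{"tx":0.1,"ty":0,"tz":0,"roll":0},{"tx":0.14,"ty":0,"tz":0,"roll":0},{"tx":0.14,"ty":0,"tz":0,"roll":0},{"tx":0.14,"ty":0,"tz":0,"roll":0},{"tx":0.14,"ty":0,"tz":0,"roll":0},{"tx":0.14,"ty":0,"tz":0,"roll":0},{"tx":0.14,"ty":0,"tz":0,"roll":0},{"tx":0.06,"ty":0,"tz":0,"roll":0}]'
python3 -c "
from h import *
go([.571+.06*.158,-.052+.158,.225])"
```

```text
t: 8.75
tool_pos: [0.5758, 0.0309, 0.2253]
eef_rot: [0.001, 0.728, 0.686, -0.001]
contact_force: [-8.0, -9.5, 17.2]
width: 0.0003
finger_force: 8.5
tool units [1.253e+00 4.000e-03 1.000e-03] yaw_y -3.41 pos [0.5758 0.0309 0.2253] F [-8.02 -9.51 17.19] t 8.75 w 0.0003
```

```bash
python3 -m pendant '[{"tx":0.1,"ty":0,"tz":0,"roll":0},{"tx":0.14,"ty":0,"tz":0,"roll":0},{"tx":0.14,"ty":0,"tz":0,"roll":0},{"tx":0.14,"ty":0,"tz":0,"roll":0},{"tx":0.14,"ty":0,"tz":0,"roll":0},{"tx":0.14,"ty":0,"tz":0,"roll":0},{"tx":0.1,"ty":0,"tz":0,"roll":0},{"tx":0.06,"ty":0,"tz":0,"roll":0}]'
python3 -m pendant '[{"tx":0.06,"ty":0,"tz":0,"roll":0},{"tx":0.06,"ty":0,"tz":0,"roll":0},{"tx":0.04,"ty":0,"tz":0,"roll":0}]'
python3 -c "
from h import *
go([.571+.06*.158,-.052+.158,.225])"
```

```text
t: 9.75
tool_pos: [0.5793, 0.0884, 0.2253]
eef_rot: [0.001, 0.728, 0.686, -0.001]
contact_force: [-6.7, -9.4, 16.2]
width: 0.0007
finger_force: 8.5
t: 10.12
tool_pos: [0.5799, 0.0979, 0.2253]
eef_rot: [0.001, 0.728, 0.686, -0.001]
contact_force: [-6.7, -9.7, 17.0]
width: 0.0009
finger_force: 8.4
tool units [0.136 0.002 0.004] yaw_y -3.43 pos [0.5799 0.0979 0.2253] F [-6.66 -9.67 16.98] t 10.125 w 0.0009
```

```bash
python3 -m pendant '[{"tx":0.04,"ty":0,"tz":0,"roll":0},{"tx":0.04,"ty":0,"tz":0,"roll":0},{"tx":0.03,"ty":0,"tz":0,"roll":0},{"tx":0.03,"ty":0,"tz":0,"roll":0},{"tx":0,"ty":0,"tz":0,"roll":0}]'
```

```text
t: 10.75
tool_pos: [0.5804, 0.1063, 0.2253]
eef_rot: [0.001, 0.728, 0.686, -0.0]
contact_force: [-5.7, -7.7, 16.5]
width: 0.0006
finger_force: 8.4
```

```bash
python3 -m pendant '[{"tx":0.03,"ty":0,"tz":0,"roll":0},{"tx":0.03,"ty":0,"tz":0,"roll":0},{"tx":0,"ty":0,"tz":0,"roll":0}]'
```

```text
t: 11.12
tool_pos: [0.5809, 0.1096, 0.2253]
eef_rot: [0.002, 0.728, 0.686, -0.0]
contact_force: [-3.3, -10.6, 15.0]
width: 0.0003
finger_force: 7.3
```

```bash
python3 - <<'E'
from h import *
im=robot.get_image("scene"); f=im["frame"]; cv2.imwrite("pics/s2.png",cv2.resize(f[180:360,230:430],(800,720))[:600,:,::-1])
E
```

```text
(no output)
```

View pics/s2.png

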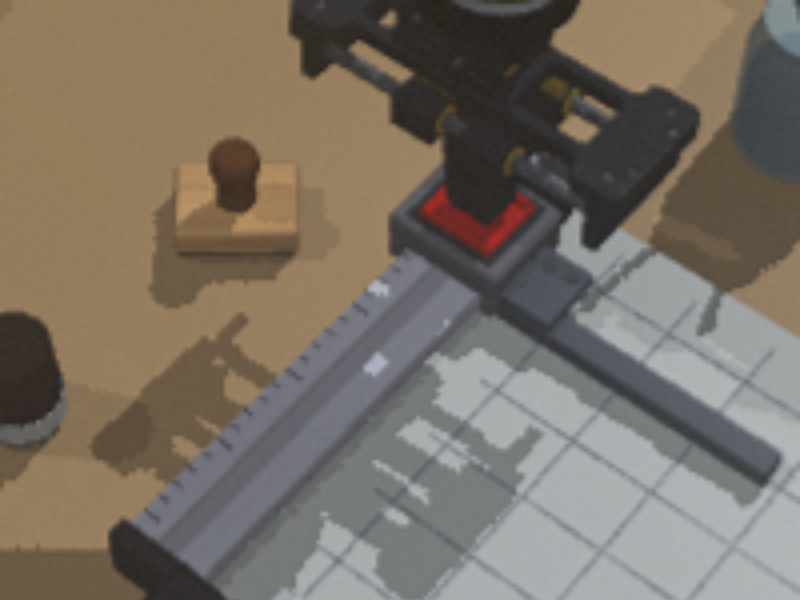

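The scene crop shows the carriage almost at the left end, but the stop itself is hidden. I'll keep pushing until the force rises.

```bash
python3 -m pendant '[{"tx":0.03,"ty":0,"tz":0,"roll":0},{"tx":0.03,"ty":0,"tz":0,"roll":0},{"tx":0,"ty":0,"tz":0,"roll":0}]'
python3 -m pendant '[{"tx":0.02,"ty":0,"tz":0,"roll":0},{"tx":0.02,"ty":0,"tz":0,"roll":0},{"tx":0,"ty":0,"tz":0,"roll":0}]'
python3 - <<'E'
from h import *
for c in ("top","scene","wrist"):
    robot.get_image(c)
    print(c,[[(np.round(d["centre"],4).tolist(),round(d["confidence"],2)) for d in robot.mark_of(c,n)][:1] for n in ("lock_top","stop_face")])
im=robot.get_image("wrist"); cv2.imwrite("pics/w3.png",im["frame"][:,:,::-1])
E
```

```text
t: 11.55
tool_pos: [0.5814, 0.1125, 0.2253]
eef_rot: [0.003, 0.728, 0.686, -0.0]
contact_force: [-2.8, -15.0, 13.8]
width: 0.0005
finger_force: 10.0
t: 11.92
tool_pos: [0.5816, 0.1138, 0.2253]
eef_rot: [0.003, 0.728, 0.686, -0.002]
contact_force: [-3.3, -23.3, 14.7]
width: 0.0003
finger_force: 13.5
top [[], []]
scene [[([0.5772, 0.1037, 0.0621], 0.75)], [([0.5847, 0.1345, 0.0418], 0.84)]]
wrist [[], [([0.5861, 0.1339, 0.0455], 0.84)]]
```

View pics/w3.png

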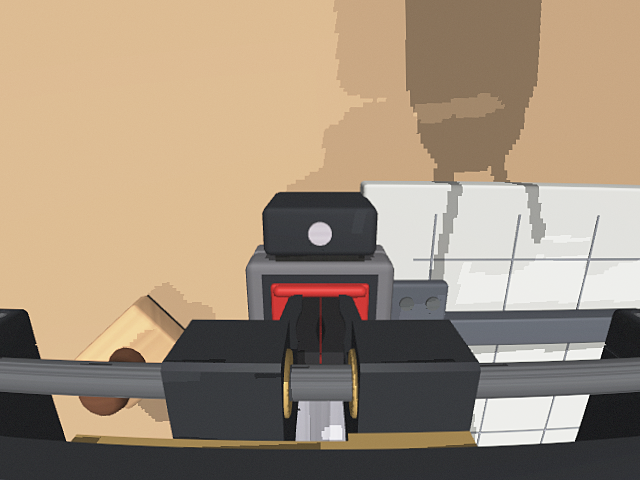

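The wrist view shows the carriage front (row 255) against the dark stop, and the side force has climbed to 23 N, so the carriage is at the stop. I'll lift straight up, with no backing off, so the carriage isn't dragged.

```bash
python3 -m pendant '[{"tx":0,"ty":0,"tz":-0.05,"roll":0},{"tx":0,"ty":0,"tz":-0.1,"roll":0},{"tx":0,"ty":0,"tz":-0.3,"roll":0},{"tx":0,"ty":0,"tz":-0.6,"roll":0},{"tx":0,"ty":0,"tz":-0.6,"roll":0},{"tx":0,"ty":0,"tz":-0.6,"roll":0},{"tx":0,"ty":0,"tz":0,"roll":0},{"tx":0,"ty":0,"tz":0,"roll":0}]'
python3 - <<'E'
from h import *
for c in ("scene","wrist"):
    im=robot.get_image(c)
    print(c,[[(np.round(d["centre"],4).tolist(),round(d["confidence"],2)) for d in robot.mark_of(c,n)][:1] for n in ("lock_top","stop_face","ink","stamp","brush_jar","glue")])
cv2.imwrite("pics/w4.png",im["frame"][:,:,::-1])
E
```

```text
t: 13.42
tool_pos: [0.5805, 0.117, 0.3577]
eef_rot: [-0.001, 0.728, 0.686, -0.0]
contact_force: [0.4, -0.2, -0.5]
width: 0.0004
finger_force: 0.0
scene [[([0.581, 0.1039, 0.0649], 0.86)], [], [], [([0.4643, 0.0665, -0.0011], 0.64)], [([0.6676, 0.2837, -0.0002], 0.72)], [([0.6678, -0.302, -0.0032], 0.94)]]
wrist [[([0.5792, 0.1055, 0.0638], 0.57)], [([0.5891, 0.1334, 0.0441], 0.68)], [], [([0.4662, 0.0633, 0.001], 0.66)], [([0.6712, 0.2889, -0.0008], 0.78)], []]
```

View pics/w4.png

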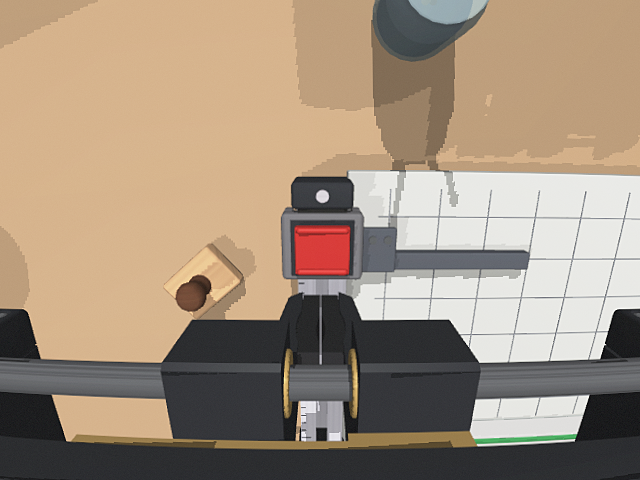

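The carriage (top edge at row 209) sits flush against the stop. The plate is up at z ≈ 0.064, the other objects I could see haven't moved, and the robot is clear.

```bash
python3 -c "
from cell import robot
print(robot.finish_job())"
```

```text
the job is handed in; nothing more can be done
None
```

The back gauge is out against the left end stop with the lock plate sprung up; the stamp, jar and glue bottle read as unmoved, I did not re-measure the ink bottle or cutting head, and the job is handed in but its verdict was not reported.

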